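# Roll the piston pin onto the gauging line

### The job

Get the steel piston pin ready for gauging: push the top of the lying pin sideways with the fingertips, so that it rolls (not slides) across the black rubber-faced plate, and leave it lying still along the yellow line, centred over it, with the line showing beyond both of its ends. Never pick the pin up or lift it off the plate, and leave the brass bush, the socket, the wrench and the brush pot where they are.

Things in the scene. Friction and masses are not known exactly. Their poses are not given: they have to be found in the camera images.
- plate: Fixed steel plate with a black rubber face, 240 mm (its x) by 340 mm (its y), 25 mm thick, lying flat on the bench. Origin: centre of its underside; z up. Its position and yaw vary.
- line (a point): Centre of the yellow line painted on the plate's top face, 25 mm above the bench. The line is 200 mm long along this point's x axis and 6 mm wide; y is across the line, z up. The line is flat and does not stop the pin.
- pin: Loose steel pin, dark bore in each end, 40 mm across, 100 mm long, 0.6 kg, lying on the plate nearly parallel to the line, axis 75-110 mm to either side of it. Origin: its middle, 20 mm above the plate's face (top 65 mm above the bench). x: pin's axis; y, z turn as it rolls (z up at start). Stays where left. Pushed on top it travels half as far as the finger; side pushes jam it.
- bush: Loose brass bush standing upright on the plate on the other side of the line from the pin: outside diameter 34 mm, bore 22 mm, 45 mm tall. Origin: centre of its underside; z up. To be left alone.
- socket: Loose steel wrench socket standing on the bench left of the plate: 38 mm in diameter, 58 mm tall. Origin: centre of its underside. To be left alone.
- wrench: Loose wrench, 180 mm long, lying on the bench right of the plate. Origin: on its underside, near its middle; x along it. To be left alone.
- brush_pot: Loose green open pot with three brushes in it, standing on the bench right of the plate: 74 mm in diameter, 90 mm tall, brushes up to 175 mm above the bench. Origin: centre of its underside. To be left alone.
Not all that is in view belongs to the job. Leave any green or red look-alike of the pin alone.

How it is judged:
By the outcome, as a careful person would: the job done as asked, in the order asked, and still so for the second after the job is handed in, with the robot touching nothing.
It also fails if it takes over 48 s, if anything falls off the work surface, if the arm or the gripper's body presses on something with over 40 N, if the wrist force passes 120 N, or if a joint passes its speed limit or range.

### The arm

A 7-joint arm with a two-finger parallel gripper is mounted at the origin on the work surface. World frame = base frame: x ahead of the robot, y to its left, z up, the work surface at z = 0. Lengths are in m, angles in degrees, forces in N, time in s.
With the tool pointing down it reaches from about 0.425 to 0.875 m from the base axis. Payload 4.7 kg.
Tool frame: the origin (TCP) lies midway between the tips of the shut fingers; the grasp point (between the pads) lies 19 mm behind it (env.grip_depth is the distance from the TCP to the grasp point, in m); z points along the fingers, y is the line along which they close (so a half turn about z gives the same grasp; the last joint's range is limited). The gripper opens to 87 mm and grips with 3 to 60 N. Pads are 19 mm wide; open, the fingers measure 117 mm over their backs; the gripper's body (75 mm by 190 mm) begins 51 mm behind the grasp point.
Start: joints at [-69.952, 18.392, -4.016, 83.108, 1.295, 78.541, -3.26], TCP at [0.214, 0.614, 0.198] pointing down, gripper open.
Joint ranges: [-163.93, 163.93], [-17.29, 119.83], [-79.2, 71.16], [3.27, 140.29], [-89.18, 269.18], [5.43, 117.66], [-154.24, 154.24]. Speed limits (degrees/s): [147.25, 147.25, 180, 180, 180, 180, 180].

### API

Orientations are given as [roll, pitch, yaw] about the fixed x, y, z axes, in that order (R = Rz(yaw) Ry(pitch) Rx(roll)).
In Python, from cell import get_obs, optics, env, nets gives the robot as it stands.
- The arm moves only by the shell command python3 -m creep 'ROWS' [FORCE]. ROWS is JSON, a list of rows, each an object of numbers: "wx", "wy", "wz": the turn, a rotation vector about the tool's x, y, z in degrees; "tx", "ty", "tz": the shift along the tool's x, y, z in mm; "gripper": the opening, from -1 (shut) to 1 (fully open). A call has 1 to 5 rows; each row is the pose to reach, as a shift and turn from the pose commanded when the call began, along the tool's axes at that moment; what a row does not reach only later rows make up. A row lasts 1/12 s, in which the tool goes at most 41.7 mm and 7.16 degrees, less where a joint would pass 70% of its speed; a pose out of reach is approached as far as the arm can. A call with a gripper value outside its range is refused whole. The fingers move at their own pace and stop on an object; FORCE is the grip in N (left out, the last holds). Time passes only in rows, so rows that repeat a pose let the fingers close. It gives the time, the measured TCP pose, the force, the opening and the grip force at its end, in the units of the state.
- get_obs(): the state, without advancing time (a new reading comes with each control period).
- optics.read_camera(name): name is "side" or "top" or "wrist"; returns (picture, depth): 384x512x3 uint8, red, green, blue; 384x512 float32, m along the optical axis (not along the pixel's ray), 0 where there is no reading.
- optics.camera_info(name): a dict with "fovy" (degrees; the focal length in pixels is half the picture's height over the tangent of half this angle, whatever the lens; pixels are square), "cx", "cy" (the principal point, pixels), "k1" (the pictures are not rectified: a ray, as slopes to the right and down, at radius r is drawn at 1 + k1 r^2 times it, then the intrinsics apply), "R" (3x3) and "t" (3): a world point X has camera coordinates R X + t; the wrist camera has in their place "tool_from_camera" (4x4, takes a point from camera to tool coordinates, whose origin is the TCP and whose axes are the flange's). Camera axes: x right, y down, z forward; pixel columns grow to the right and rows downward; lengths in m; the calibration is good to about 2 mm. A picture is of the moment at which its call begins: read the wrist's pose just before it. camera_info takes no time and is no camera call.
- env.sign_off(): hands the job in; it is judged then, once.
Trained networks look in the newest picture that a camera, given by its name, has taken for a name from the list of things; names that differ only in an ending like _2 or _b are one class to them, and where a whole thing is asked for, a point or a joint stands for the part that bears it (a point fixed in the world has none). Each returns a list of dicts, best first, with "confidence" (0 to 1); they miss things now and then, are a little off and sometimes report something else, mostly with a low value. They report only what shows in the picture. A call takes as long as a camera call. They do not tell look-alikes from the thing itself.
- nets.look_for(query, camera): "point" ([x, y, z] in m, in world coordinates, good to about 4 mm: the middle of the surface that is visible of it).
- nets.place_of(query, camera): "point" ([x, y, z] in m, in world coordinates, good to about 4 mm: a listed point, or the origin of a listed thing).
The state is a dict: "time_s": time; "qpos": joint angles; "joint_velocities": joint speeds; "effort": joint torques, N m; "tool_pos": TCP position; "tool_rot": TCP orientation; "force": force on the tool from outside, world axes, zero at the start; "wrist_torque": the same for the moment, N m; "grip_width": finger opening in m; "grasp_force": force on a finger pad.
Only numpy, scipy, OpenCV 4.12 (cv2) and the standard library are available. Lean on these libraries where they do the work, as an engineer would, in place of code of your own. Each camera call takes 0.05 s, during which the arm holds its last target. There are 200 camera calls.

## Working session

There is one attempt and no reset: what is moved stays moved. The work goes in short steps, Python scripts to look and compute and a shell command to move; the robot and the scene stay as the last step left them, time stands still between calls to the robot, and variables do not carry over. Pictures are saved under pics/ and viewed, at most 10 in all, crops included, and the job is handed in when it is done.

```bash
mkdir -p pics; ls; cat > h.py <<'E'
import numpy as np, cv2
from cell import get_obs, optics, env, nets
from scipy.spatial.transform import Rotation as Ro
def shot(n,f=None):
    o=get_obs(); p,d=optics.read_camera(n)
    if f: cv2.imwrite('pics/'+f,cv2.cvtColor(p,cv2.COLOR_RGB2BGR))
    return o,p,d
def cam(n,o):
    i=optics.camera_info(n); f=192/np.tan(np.radians(i['fovy']/2))
    if n=='wrist':
        T=np.eye(4);T[:3,:3]=Ro.from_euler('xyz',o['tool_rot'],degrees=True).as_matrix();T[:3,3]=o['tool_pos']
        W=T@np.array(i['tool_from_camera'])
    else:
        R=np.array(i['R']);W=np.eye(4);W[:3,:3]=R.T;W[:3,3]=-R.T@np.array(i['t'])
    return W,f,i
def toworld(uv,n,o,z=None,d=None):
    """pixels -> world on plane height z, or by depth d"""
    W,f,i=cam(n,o); K=np.array([[f,0,i['cx']],[0,f,i['cy']],[0,0,1.]])
    uv=np.array(uv,float).reshape(-1,2)
    q=(uv-[i['cx'],i['cy']])/f; s=q.copy()
    for _ in range(20): s=q/(1+i['k1']*(s**2).sum(1,keepdims=True))
    r=np.c_[s,np.ones(len(s))]@W[:3,:3].T
    k=(z-W[2,3])/r[:,2] if d is None else np.asarray(d)
    return W[:3,3]+r*k[:,None]
E
python3 - <<'E'
from h import *
o,p,d=shot('top','top.png')
for q in ['pin','line','bush','plate']:
    for r in nets.place_of(q,'top')[:3]: print(q,np.round(r['point'],3),round(r['confidence'],2))
shot('side','side.png')
i=optics.camera_info('wrist');print(np.round(i['tool_from_camera'],3),i['fovy'],o['tool_rot'],o['grip_width'])
E
```

```text
pics
pin [0.577 0.077 0.046] 0.93
pin [0.754 0.242 0.018] 0.62
pin [0.812 0.028 0.016] 0.56
line [ 0.689 -0.4   -0.   ] 0.35
plate [ 0.542 -0.023 -0.001] 0.89
[[ 0.    -0.964 -0.264  0.073]
 [ 1.     0.     0.001 -0.   ]
 [-0.001 -0.264  0.964 -0.185]
 [ 0.     0.     0.     1.   ]] 59.26734630330551 [-1.79886504e+02  5.84407249e-03  1.60761114e+02] 0.08697696289518718
```

View pics/top.png

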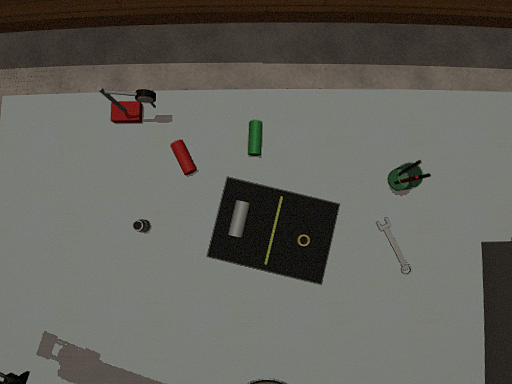

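View pics/side.png

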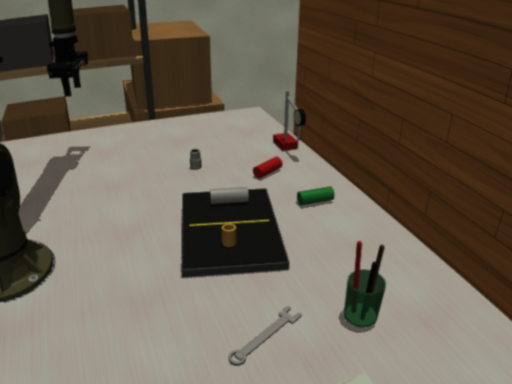

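The top view shows three pin-like things. The grey pin is on the plate at (239,219). The red look-alike is at (183,157) and the green one at (255,138), both on the bench. I choose the grey one. The line runs from (281,197) to (266,264), and the bush is at (304,240).

```bash
cat >> h.py <<'E'
def fit(n,o,p,pinz=0.065):
    """line and pin as (centre xy, angle deg, long, short) from colour masks"""
    h=cv2.cvtColor(p,cv2.COLOR_RGB2HSV).astype(int); out={}
    W,_,_=cam(n,o)
    ys,xs=np.mgrid[0:384,0:512]; X=toworld(np.c_[xs.ravel(),ys.ravel()],n,o,0.025)
    on=(np.hypot(X[:,0]-.542,X[:,1]+.023)<.21).reshape(384,512)
    ym=(abs(h[...,0]-30)<6)&(h[...,1]>110)&(h[...,2]>90)&on
    pm=(h[...,1]<60)&(h[...,2]>75)&on
    for k,m,z in (('line',ym,.025),('pin',pm,.045)):
        c,l,s,_=cv2.connectedComponentsWithStats(m.astype(np.uint8))
        best=None
        for j in range(1,c):
            if s[j,4]<25: continue
            v,u=np.where(l==j); P=toworld(np.c_[u,v],n,o,z)[:,:2]
            (cc,(a,b),_)=cv2.minAreaRect((P*1000).astype(np.float32))
            w,e=np.linalg.eigh(np.cov(P.T)); ax=e[:,1]; ang=np.degrees(np.arctan2(ax[1],ax[0]))%180
            print(n,k,np.round(cc,1),'ang',round(ang,1),round(max(a,b),1),round(min(a,b),1),'px',s[j,4],np.round(_ if 0 else [u.mean(),v.mean()]))
E
python3 - <<'E'
from h import *
o,p,d=shot('top'); fit('top',o,p)
c=cv2.resize(p[170:290,200:350],None,fx=5,fy=5,interpolation=cv2.INTER_CUBIC); cv2.imwrite('pics/crop.png',cv2.cvtColor(c,cv2.COLOR_RGB2BGR))
v,u=np.mgrid[0:384,0:512]
for uv in [(239,219),(273,231),(304,233)]: print(uv,toworld(uv,'top',o,d=[d[uv[1],uv[0]]]))
for r in nets.place_of('bush','top')[:1]: print(r)
E
```

```text
top line [543.7 -23.6] ang 165.9 197.0 7.1 px 161 [273. 230.]
top pin [542.2 -23.3] ang 166.4 410.0 409.2 px 7104 [273. 232.]
top pin [575.6  76. ] ang 166.4 100.9 33.8 px 425 [238. 218.]
(239, 219) [[0.57281718 0.07234778 0.06325794]]
(273, 231) [[ 0.53903555 -0.02242463  0.02341029]]
(304, 233) [[ 0.53267568 -0.11102057  0.02613754]]
{'point': [0.5139, -0.1039, 0.0249], 'confidence': 0.44}
```

View pics/crop.png

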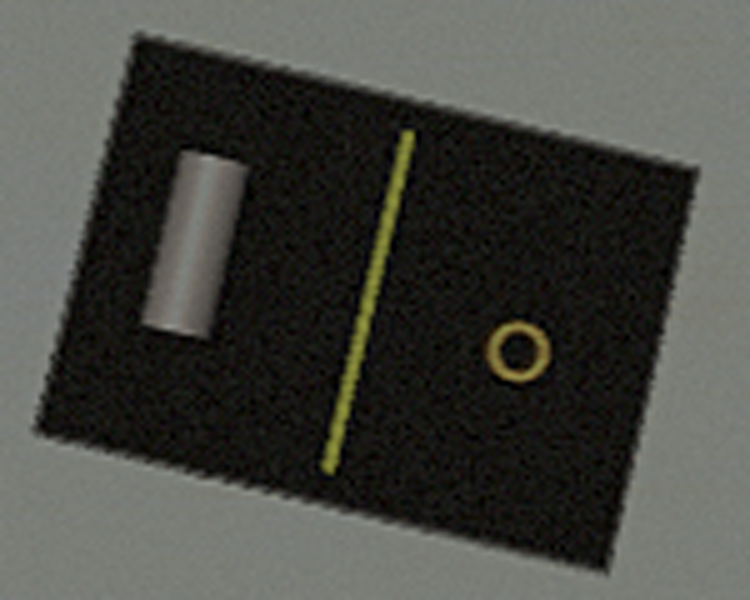

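The crop shows the bare grey pin at (195,245). It is parallel to the line to about 0.5° and about 104 mm from it, with nothing between them. The bush ring at (518,352) is on the far side.

```bash
cat >> h.py <<'E'
def go(xyz,yaw):
    o=get_obs(); R=Ro.from_euler('xyz',o['tool_rot'],degrees=True); T=Ro.from_euler('xyz',[180,0,yaw],degrees=True)
    print('t',np.round(R.inv().apply(np.array(xyz)-o['tool_pos'])*1000,1),'w',np.round((R.inv()*T).as_rotvec(degrees=True),2),'F',np.round(o['force'],1),o['time_s'])
E
python3 - <<'E'
from h import *
n=np.array([-.2436,-.970]); p=np.array([.5756,.076])
go([*(p-.012*n),.11],165.9)
E
```

```text
t [-517.3 -376.5   88.4] w [-0.01  0.   -5.14] F [ 1.3 -0.3  0.2] 0.4
```

```bash
python3 -m creep '[{"tx":-517,"ty":-376,"tz":20,"wz":-5.1,"gripper":-1},{"tx":-517,"ty":-376,"tz":20,"wz":-5.1,"gripper":-1},{"tx":-517,"ty":-376,"tz":20,"wz":-5.1,"gripper":-1},{"tx":-517,"ty":-376,"tz":20,"wz":-5.1,"gripper":-1},{"tx":-517,"ty":-376,"tz":20,"wz":-5.1,"gripper":-1}]' 10
python3 - <<'E'
from h import *
n=np.array([-.2436,-.970]); p=np.array([.5756,.076])
go([*(p-.012*n),.11],165.9)
E
```

```text
t [-517.3 -376.5   88.4] w [-0.01  0.   -5.14] F [ 1.3 -0.3  0.2] 0.4validation failed for argument at $[0]...
```

```bash
python3 -m creep '[{"wx":0,"wy":0,"wz":-5.1,"tx":-33,"ty":-24,"tz":0,"gripper":-1}]' 10
```

```text
time_s: 0.48
tool_pos: [0.2295, 0.5856, 0.1973]
tool_rot: [179.9, -0.3, 166.5]
force: [-0.8, -0.0, -0.8]
grip_width: 0.0849
grasp_force: 0.0
```

```bash
python3 - <<'E'
from h import *
n=np.array([-.2436,-.970]); p=np.array([.5756,.076])
go([*(p-.012*n),.11],165.9)
E
python3 -m creep '[{"wx":0,"wy":0,"wz":0,"tx":-33,"ty":-24,"tz":0,"gripper":-1},{"wx":0,"wy":0,"wz":0,"tx":-66,"ty":-48,"tz":0,"gripper":-1},{"wx":0,"wy":0,"wz":0,"tx":-99,"ty":-72,"tz":0,"gripper":-1},{"wx":0,"wy":0,"wz":0,"tx":-132,"ty":-96,"tz":0,"gripper":-1},{"wx":0,"wy":0,"wz":0,"tx":-165,"ty":-120,"tz":0,"gripper":-1}]' 10
python3 - <<'E'
from h import *
n=np.array([-.2436,-.970]); p=np.array([.5756,.076])
go([*(p-.012*n),.11],165.9)
E
```

```text
t [-455.8 -403.3   83.7] w [ 0.12 -0.34  0.64] F [-0.8 -0.  -0.8] 0.4833
time_s: 0.9
tool_pos: [0.3692, 0.4218, 0.1986]
tool_rot: [180.0, 0.0, 165.9]
force: [0.0, 0.3, 0.2]
grip_width: 0.0547
grasp_force: 0.0
t [-284.6 -273.    88.5] w [ 0.04  0.02 -0.03] F [0.  0.3 0.2] 0.9
```

```bash
python3 -m creep '[{"wx":0,"wy":0,"wz":0,"tx":-28,"ty":-27,"tz":0,"gripper":-1},{"wx":0,"wy":0,"wz":0,"tx":-56,"ty":-54,"tz":0,"gripper":-1},{"wx":0,"wy":0,"wz":0,"tx":-84,"ty":-81,"tz":0,"gripper":-1},{"wx":0,"wy":0,"wz":0,"tx":-112,"ty":-108,"tz":0,"gripper":-1},{"wx":0,"wy":0,"wz":0,"tx":-140,"ty":-135,"tz":0,"gripper":-1}]' && python3 -m creep '[{"wx":0,"wy":0,"wz":0,"tx":-28,"ty":-27,"tz":0,"gripper":-1},{"wx":0,"wy":0,"wz":0,"tx":-56,"ty":-54,"tz":0,"gripper":-1},{"wx":0,"wy":0,"wz":0,"tx":-84,"ty":-81,"tz":0,"gripper":-1},{"wx":0,"wy":0,"wz":0,"tx":-112,"ty":-108,"tz":0,"gripper":-1},{"wx":0,"wy":0,"wz":0,"tx":-112,"ty":-108,"tz":0,"gripper":-1}]'
python3 - <<'E'
from h import *
n=np.array([-.2436,-.970]); p=np.array([.5756,.076])
go([*(p-.012*n),.075],165.9)
o,pp,d=shot('wrist','w1.png'); fit('wrist',o,pp)
E
```

```text
time_s: 1.32
tool_pos: [0.4717, 0.2567, 0.1988]
tool_rot: [180.0, 0.0, 165.9]
force: [1.4, 0.3, -0.4]
grip_width: 0.0217
grasp_force: 0.0
time_s: 1.73
tool_pos: [0.557, 0.1161, 0.1989]
tool_rot: [-179.8, 0.3, 165.1]
force: [-0.0, -1.4, 1.2]
grip_width: 0.0008
grasp_force: 0.0
t [-27.6 -21.5 124.1] w [-0.23  0.26 -0.75] F [-0.  -1.4  1.2] 1.7333
wrist line [517.7 -15.3] ang 166.1 154.4 8.2 px 1062 [128. 162.]
wrist line [ 516.2 -118.3] ang 179.8 23.0 7.4 px 89 [ 39. 189.]
wrist line [ 516.6 -148. ] ang 1.2 16.8 4.1 px 42 [ 14. 196.]
wrist pin [461.5  77. ] ang 50.2 359.8 158.1 px 24551 [164.  65.]
wrist pin [565.7  78.3] ang 165.9 89.3 40.8 px 3100 [223. 191.]
wrist pin [ 615.7 -131.8] ang 75.1 118.7 18.7 px 1086 [ 64. 281.]
wrist pin [672.9  84.9] ang 74.6 38.2 20.0 px 551 [256. 280.]
wrist pin [ 649.4 -141.4] ang 70.7 123.6 41.7 px 3095 [ 65. 307.]
wrist pin [702.5  77.1] ang 164.8 31.1 2.3 px 72 [256. 304.]
```

View pics/w1.png

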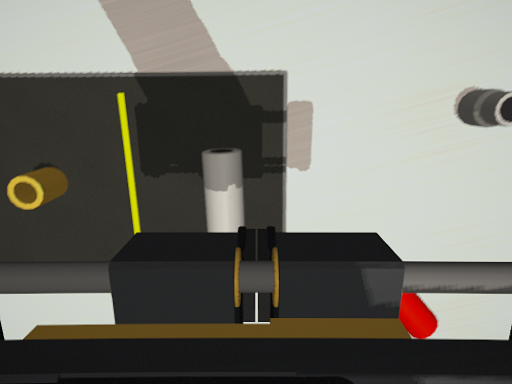

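The wrist view shows the pin's near end at (222,152), the line from (122,95) to (137,232), and the shut fingertips at (256,280). The fingers are slightly behind the pin, as intended.

```bash
python3 -m creep '[{"wx":0,"wy":0,"wz":-0.7,"tx":-14,"ty":-11,"tz":37,"gripper":-1},{"wx":0,"wy":0,"wz":-0.7,"tx":-27.5,"ty":-21.5,"tz":74,"gripper":-1},{"wx":0,"wy":0,"wz":-0.7,"tx":-27.5,"ty":-21.5,"tz":110,"gripper":-1},{"wx":0,"wy":0,"wz":-0.7,"tx":-27.5,"ty":-21.5,"tz":120,"gripper":-1},{"wx":0,"wy":0,"wz":-0.7,"tx":-27.5,"ty":-21.5,"tz":120,"gripper":-1}]' 20
python3 - <<'E'
from h import *
n=np.array([-.2436,-.970]); p=np.array([.5756,.076])
go([*(p-.012*n),.065],165.9)
E
```

```text
time_s: 2.2
tool_pos: [0.5713, 0.0997, 0.0751]
tool_rot: [-179.8, -0.4, 166.6]
force: [0.3, 0.9, 0.6]
grip_width: 0.0004
grasp_force: 0.0
t [ -9.9 -10.   10.1] w [-0.16 -0.38  0.74] F [0.3 0.9 0.6] 2.2
```

```bash
python3 -m creep '[{"wx":0,"wy":0,"wz":0,"tx":0,"ty":0,"tz":0,"gripper":-1},{"wx":0,"wy":0,"wz":0,"tx":0,"ty":0,"tz":0,"gripper":-1}]'
python3 - <<'E'
from h import *
n=np.array([-.2436,-.970]); p=np.array([.5756,.076])
go([*(p-.012*n),.065],165.9)
E
```

```text
time_s: 2.37
tool_pos: [0.5761, 0.1004, 0.081]
tool_rot: [179.9, 0.2, 166.7]
force: [-0.5, 0.1, 0.4]
grip_width: 0.0006
grasp_force: 0.0
t [ -5.2 -11.9  16. ] w [0.15 0.19 0.76] F [-0.5  0.1  0.4] 2.3667
```

```bash
python3 -m creep '[{"wx":0,"wy":0,"wz":0,"tx":0,"ty":0,"tz":0,"gripper":-1}]'; python3 -m creep '[{"wx":0,"wy":0,"wz":0,"tx":0,"ty":0,"tz":0,"gripper":-1},{"wx":0,"wy":0,"wz":0,"tx":0,"ty":0,"tz":0,"gripper":-1}]'
python3 - <<'E'
from h import *
n=np.array([-.2436,-.970]); p=np.array([.5756,.076])
go([*(p-.012*n),.065],165.9)
E
```

```text
time_s: 2.45
tool_pos: [0.5763, 0.1001, 0.0811]
tool_rot: [179.8, 0.2, 166.6]
force: [-1.0, 0.4, 0.6]
grip_width: 0.0003
grasp_force: 0.0
time_s: 2.62
tool_pos: [0.5754, 0.0993, 0.0799]
tool_rot: [179.9, 0.1, 166.6]
force: [-0.4, -0.6, -0.5]
grip_width: 0.0003
grasp_force: 0.0
t [ -5.7 -10.6  14.9] w [0.09 0.12 0.68] F [-0.4 -0.6 -0.5] 2.6167
```

```bash
python3 -m creep '[{"wx":0,"wy":0,"wz":0.7,"tx":-5.5,"ty":-11,"tz":6,"gripper":-1},{"wx":0,"wy":0,"wz":0.7,"tx":-5.5,"ty":-11,"tz":10,"gripper":-1},{"wx":0,"wy":0,"wz":0.7,"tx":-5.5,"ty":-11,"tz":12,"gripper":-1},{"wx":0,"wy":0,"wz":0.7,"tx":-5.5,"ty":-11,"tz":12,"gripper":-1},{"wx":0,"wy":0,"wz":0.7,"tx":-5.5,"ty":-11,"tz":12,"gripper":-1}]'; python3 -m creep '[{"wx":0,"wy":0,"wz":0,"tx":0,"ty":0,"tz":2,"gripper":-1},{"wx":0,"wy":0,"wz":0,"tx":0,"ty":0,"tz":2,"gripper":-1},{"wx":0,"wy":0,"wz":0,"tx":0,"ty":0,"tz":2,"gripper":-1}]'
python3 - <<'E'
from h import *
n=np.array([-.2436,-.970]); p=np.array([.5756,.076])
go([*(p-.012*n),.065],165.9)
E
```

```text
time_s: 3.03
tool_pos: [0.5771, 0.0868, 0.0659]
tool_rot: [-180.0, -0.0, 165.9]
force: [-0.1, 0.1, 1.6]
grip_width: 0.0009
grasp_force: 0.0
time_s: 3.28
tool_pos: [0.5773, 0.087, 0.0643]
tool_rot: [180.0, -0.0, 165.9]
force: [-0.7, -0.8, -0.2]
grip_width: 0.0004
grasp_force: 0.0
t [-1.   0.9 -0.7] w [ 0.   -0.   -0.02] F [-0.7 -0.8 -0.2] 3.2833
```

```bash
for i in 1; do python3 -m creep '[{"wx":0,"wy":0,"wz":0,"tx":0,"ty":0,"tz":1,"gripper":-1},{"wx":0,"wy":0,"wz":0,"tx":0,"ty":0,"tz":1,"gripper":-1}]'; python3 -m creep '[{"wx":0,"wy":0,"wz":0,"tx":0,"ty":0,"tz":1,"gripper":-1},{"wx":0,"wy":0,"wz":0,"tx":0,"ty":0,"tz":1,"gripper":-1}]'; done
```

```text
time_s: 3.45
tool_pos: [0.5773, 0.0868, 0.0633]
tool_rot: [180.0, -0.0, 165.9]
force: [0.7, 0.6, -0.1]
grip_width: 0.0003
grasp_force: 0.0
time_s: 3.62
tool_pos: [0.5773, 0.0868, 0.0622]
tool_rot: [-180.0, -0.0, 165.9]
force: [-0.5, 1.0, 0.5]
grip_width: 0.0008
grasp_force: 0.0
```

```bash
python3 -m creep '[{"wx":0,"wy":0,"wz":0,"tx":0,"ty":0,"tz":-5,"gripper":-1},{"wx":0,"wy":0,"wz":0,"tx":0,"ty":-8,"tz":-5,"gripper":-1},{"wx":0,"wy":0,"wz":0,"tx":0,"ty":-8,"tz":-4,"gripper":-1},{"wx":0,"wy":0,"wz":0,"tx":0,"ty":-8,"tz":-2,"gripper":-1},{"wx":0,"wy":0,"wz":0,"tx":0,"ty":-8,"tz":-2,"gripper":-1}]'; python3 -m creep '[{"wx":0,"wy":0,"wz":0,"tx":0,"ty":0,"tz":1,"gripper":-1},{"wx":0,"wy":0,"wz":0,"tx":0,"ty":0,"tz":1,"gripper":-1},{"wx":0,"wy":0,"wz":0,"tx":0,"ty":0,"tz":1,"gripper":-1}]'
python3 - <<'E'
from h import *
o,p,d=shot('side'); c=cv2.resize(p[150:280,160:300],None,fx=5,fy=4.5,interpolation=cv2.INTER_CUBIC); cv2.imwrite('pics/s2.png',cv2.cvtColor(c,cv2.COLOR_RGB2BGR))
E
```

```text
time_s: 4.03
tool_pos: [0.5751, 0.0787, 0.064]
tool_rot: [-180.0, -0.0, 165.8]
force: [0.0, 0.1, -0.6]
grip_width: 0.0008
grasp_force: 0.0
time_s: 4.28
tool_pos: [0.5753, 0.0792, 0.0632]
tool_rot: [-180.0, -0.0, 165.9]
force: [0.2, -0.1, 0.2]
grip_width: 0.0005
grasp_force: 0.0
```

View pics/s2.png

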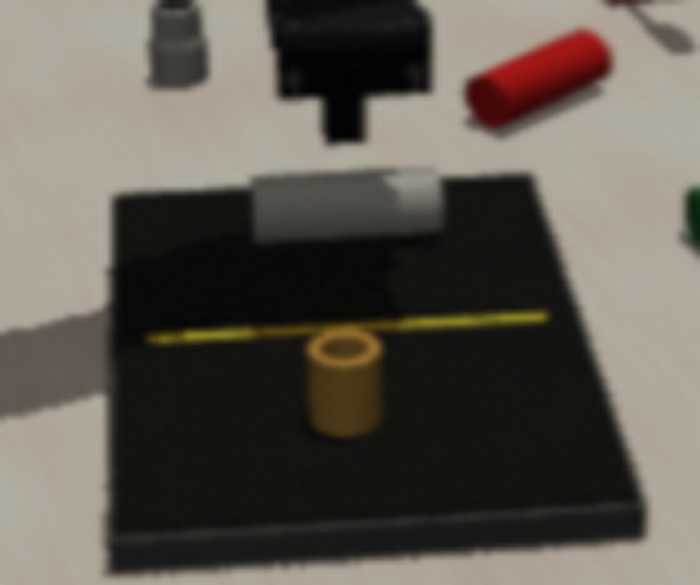

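The side view shows the fingertip ending at (345,142) in the crop, clearly above or behind the pin's top edge at (345,173). That explains why there is no contact. I'll check it against the calibration.

```bash
python3 - <<'E'
from h import *
for n in ('side','top'):
    o,p,d=shot(n); W,f,i=cam(n,o)
    def pr(X):
        c=W[:3,:3].T@(np.array(X)-W[:3,3]); s=c[:2]/c[2]; s=s*(1+i['k1']*s@s); return np.round(s*f+[i['cx'],i['cy']],1)
    t=o['tool_pos']
    print(n,'tcp',t,pr(t),'pintop',pr([.5756,.076,.065]),'pin mid',pr([.5756,.076,.045]),'line',pr([.5437,-.0236,.025]))
    fit(n,o,p)
    if n=='side':
        for v in range(172,192,2): print(v,[round(float(z),3) for z in toworld((229,v),n,o,d=[d[v,229]])[0]],p[v,229])
E
```

```text
side tcp [0.57539908 0.07917371 0.06329018] [228.4 187.7] pintop [228.8 187.7] pin mid [228.9 194.2] line [229.7 221.9]
side line [602.5 -39.9] ang 165.9 71.0 8.3 px 51 [253. 221.]
side pin [536.9 -35.4] ang 166.8 405.6 369.1 px 4734 [227. 221.]
side pin [ 484.3 -244.7] ang 166.0 105.3 8.9 px 111 [236. 274.]
172 [0.574, 0.068, 0.116] [4 4 4]
174 [0.574, 0.068, 0.11] [3 3 3]
176 [0.574, 0.068, 0.104] [4 5 4]
178 [0.574, 0.069, 0.098] [3 3 4]
180 [0.575, 0.07, 0.091] [12 11 10]
182 [0.624, 0.223, -0.001] [149 145 133]
184 [0.619, 0.206, 0.002] [175 171 157]
186 [0.617, 0.201, -0.002] [172 169 155]
188 [0.576, 0.075, 0.064] [106 103  95]
190 [0.575, 0.074, 0.059] [79 78 72]
top tcp [0.57542533 0.07918083 0.06333044] [236.5 218.1] pintop [237.6 218. ] pin mid [238.2 218.2] line [273.4 229.4]
top line [605.3 -39. ] ang 165.9 71.4 7.5 px 67 [279. 208.]
top line [478.1  -7.3] ang 165.6 38.5 6.9 px 34 [268. 252.]
top pin [554.2 -65. ] ang 2.5 411.1 322.6 px 5306 [291. 226.]
```

The depth image puts the real fingertips about 22 mm above the reported TCP (tip at z ≈ 0.087, front face 10 mm ahead of centre). The pin top checks out at 0.064. I'll descend by feel from here.

```bash
python3 -m creep '[{"wx":0,"wy":0,"wz":0,"tx":0,"ty":3,"tz":6,"gripper":-1},{"wx":0,"wy":0,"wz":0,"tx":0,"ty":4,"tz":12,"gripper":-1},{"wx":0,"wy":0,"wz":0,"tx":0,"ty":4,"tz":17,"gripper":-1},{"wx":0,"wy":0,"wz":0,"tx":0,"ty":4,"tz":17,"gripper":-1},{"wx":0,"wy":0,"wz":0,"tx":0,"ty":4,"tz":17,"gripper":-1}]'; for k in 1 2; do python3 -m creep '[{"wx":0,"wy":0,"wz":0,"tx":0,"ty":0,"tz":1.5,"gripper":-1},{"wx":0,"wy":0,"wz":0,"tx":0,"ty":0,"tz":1.5,"gripper":-1}]' | egrep 'pos|force'; done
```

```text
time_s: 4.85
tool_pos: [0.5758, 0.0828, 0.0456]
tool_rot: [-180.0, -0.1, 165.9]
force: [-0.1, -0.4, -0.4]
grip_width: 0.0003
grasp_force: 0.0
tool_pos: [0.5765, 0.0828, 0.0448]
force: [0.7, 0.4, -0.6]
grasp_force: 0.0
tool_pos: [0.5764, 0.0829, 0.0433]
force: [-0.0, 0.4, -0.5]
grasp_force: 0.0
```

```bash
for k in 1 2 ; do python3 -m creep '[{"wx":0,"wy":0,"wz":0,"tx":0,"ty":0,"tz":1,"gripper":-1},{"wx":0,"wy":0,"wz":0,"tx":0,"ty":0,"tz":1,"gripper":-1}]' | egrep 'pos|force:'; done
python3 - <<'E'
from h import *
o,p,d=shot('side')
for u in (226,229,232):
  for v in range(182,192,1): print(u,v,np.round(toworld((u,v),'side',o,d=[d[v,u]])[0],3),p[v,u])
E
```

```text
tool_pos: [0.5764, 0.0829, 0.0423]
force: [-0.5, -0.0, -0.1]
grasp_force: 0.0
tool_pos: [0.5764, 0.0829, 0.0413]
force: [-0.1, -0.3, 0.2]
grasp_force: 0.0
226 182 [0.568 0.075 0.084] [5 5 5]
226 183 [0.568 0.074 0.081] [7 7 7]
226 184 [0.568 0.076 0.078] [6 7 6]
226 185 [0.568 0.075 0.075] [9 9 8]
226 186 [0.568 0.076 0.072] [11 11 10]
226 187 [0.567 0.074 0.069] [13 13 12]
226 188 [0.568 0.077 0.065] [32 32 30]
226 189 [0.568 0.076 0.063] [64 63 59]
226 190 [0.565 0.069 0.064] [78 76 71]
226 191 [0.564 0.064 0.063] [81 79 74]
229 182 [0.575 0.072 0.084] [4 4 5]
229 183 [0.575 0.072 0.081] [4 4 4]
229 184 [0.575 0.072 0.078] [4 4 4]
229 185 [0.575 0.071 0.076] [2 2 3]
229 186 [0.576 0.074 0.071] [4 4 4]
229 187 [0.575 0.072 0.069] [11 11 11]
229 188 [0.575 0.073 0.066] [36 35 33]
229 189 [0.575 0.071 0.064] [66 65 61]
229 190 [0.573 0.068 0.063] [79 77 72]
229 191 [0.573 0.066 0.061] [81 80 74]
232 182 [0.584 0.074 0.081] [56 53 49]
232 183 [0.583 0.071 0.08 ] [56 53 49]
232 184 [0.582 0.068 0.079] [56 54 49]
232 185 [0.583 0.072 0.074] [56 55 50]
232 186 [0.582 0.069 0.073] [53 52 48]
232 187 [0.584 0.073 0.067] [43 42 39]
232 188 [0.583 0.07  0.066] [49 48 46]
232 189 [0.581 0.067 0.065] [70 69 64]
232 190 [0.58  0.064 0.063] [80 78 72]
232 191 [0.58  0.062 0.061] [81 80 74]
```

```bash
python3 -m creep '[{"wx":0,"wy":0,"wz":0,"tx":0,"ty":-2,"tz":0.5,"gripper":-1},{"wx":0,"wy":0,"wz":0,"tx":0,"ty":-3,"tz":1,"gripper":-1},{"wx":0,"wy":0,"wz":0,"tx":0,"ty":-3,"tz":1,"gripper":-1}]' | egrep 'pos|force:';for k in 1 2 ; do python3 -m creep '[{"wx":0,"wy":0,"wz":0,"tx":0,"ty":0,"tz":1,"gripper":-1},{"wx":0,"wy":0,"wz":0,"tx":0,"ty":0,"tz":1,"gripper":-1}]' | egrep 'pos|force:'; done
```

```text
tool_pos: [0.5758, 0.0799, 0.041]
force: [-1.4, -0.1, 3.3]
grasp_force: 2.0
tool_pos: [0.576, 0.0808, 0.0408]
force: [-3.2, 0.8, 8.5]
grasp_force: 4.5
tool_pos: [0.5762, 0.0814, 0.0407]
force: [-4.6, 1.6, 14.4]
grasp_force: 6.7
```

Contact is at a reported z of 0.041, with stiffness of about 5.5 N/mm. First rolling stroke:

```bash
python3 -m creep '[{"wx":0,"wy":0,"wz":0,"tx":0,"ty":-5,"tz":0,"gripper":-1},{"wx":0,"wy":0,"wz":0,"tx":0,"ty":-11,"tz":0,"gripper":-1},{"wx":0,"wy":0,"wz":0,"tx":0,"ty":-17,"tz":0,"gripper":-1},{"wx":0,"wy":0,"wz":0,"tx":0,"ty":-22,"tz":0,"gripper":-1},{"wx":0,"wy":0,"wz":0,"tx":0,"ty":-22,"tz":0,"gripper":-1}]' | egrep 'pos|force:'; python3 - <<'E'
from h import *
o,p,d=shot('side'); c=cv2.resize(p[150:280,160:300],None,fx=5,fy=4.5,interpolation=cv2.INTER_CUBIC); cv2.imwrite('pics/s3.png',cv2.cvtColor(c,cv2.COLOR_RGB2BGR))
E
```

```text
tool_pos: [0.5708, 0.058, 0.0409]
force: [-5.0, 0.3, 15.3]
grasp_force: 7.4
```

View pics/s3.png

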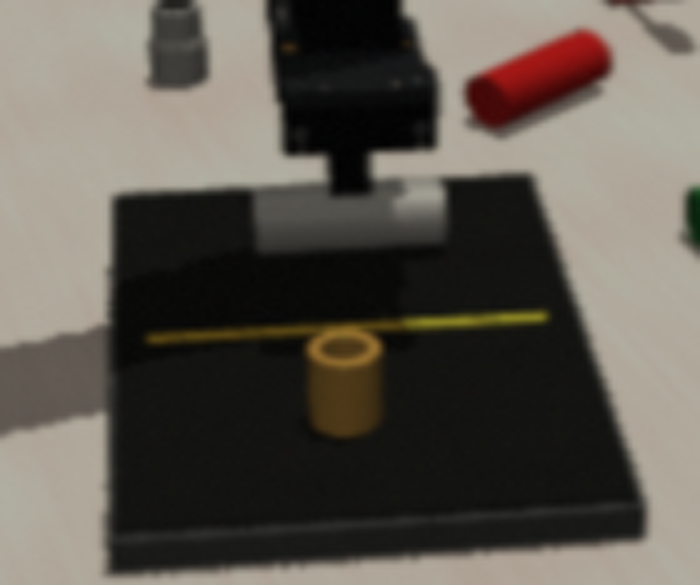

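The pin rolled about 12 mm under the finger. It stays parallel to the line and the vertical force held steady. Next, lift, step back and repeat.

```bash
python3 -m creep '[{"wx":0,"wy":0,"wz":0,"tx":0,"ty":0,"tz":-8,"gripper":-1},{"wx":0,"wy":0,"wz":0,"tx":0,"ty":3,"tz":-10,"gripper":-1},{"wx":0,"wy":0,"wz":0,"tx":0,"ty":14,"tz":-10,"gripper":-1},{"wx":0,"wy":0,"wz":0,"tx":0,"ty":14,"tz":-4,"gripper":-1},{"wx":0,"wy":0,"wz":0,"tx":0,"ty":14,"tz":0,"gripper":-1}]' | egrep 'pos|force:'; python3 -m creep '[{"wx":0,"wy":0,"wz":0,"tx":0,"ty":0,"tz":0,"gripper":-1},{"wx":0,"wy":0,"wz":0,"tx":0,"ty":-9,"tz":0,"gripper":-1},{"wx":0,"wy":0,"wz":0,"tx":0,"ty":-18,"tz":0,"gripper":-1},{"wx":0,"wy":0,"wz":0,"tx":0,"ty":-28,"tz":0,"gripper":-1},{"wx":0,"wy":0,"wz":0,"tx":0,"ty":-28,"tz":0,"gripper":-1}]' | egrep 'pos|force:'; python3 -m creep '[{"wx":0,"wy":0,"wz":0,"tx":0,"ty":0,"tz":0,"gripper":-1},{"wx":0,"wy":0,"wz":0,"tx":0,"ty":0,"tz":-8,"gripper":-1},{"wx":0,"wy":0,"wz":0,"tx":0,"ty":3,"tz":-10,"gripper":-1},{"wx":0,"wy":0,"wz":0,"tx":0,"ty":14,"tz":-10,"gripper":-1},{"wx":0,"wy":0,"wz":0,"tx":0,"ty":14,"tz":-10,"gripper":-1}]' | egrep 'pos|force:|time'
cat >> h.py <<'E'
def where(n='side'):
    o,p,d=shot(n); v,u=np.mgrid[0:384,0:512]; ok=d.ravel()>0
    P=toworld(np.c_[u.ravel(),v.ravel()],n,o,d=d.ravel())
    g=p.reshape(-1,3).astype(int); sat=g.max(1)-g.min(1)
    w=P-[.5437,-.0236,0]; a=w[:,:2]@[-.970,.2436]; c=w[:,:2]@[-.2436,-.970]
    m=ok&(abs(a)<.07)&(abs(c)<.13)&(P[:,2]>.056)&(P[:,2]<.07)&(sat<25)&(g.max(1)>30)
    z=P[:,2]
    for lo in np.arange(-.06,.06,.015):
        k=m&(a>=lo)&(a<lo+.015)
        if k.sum()>4: print(n,round(lo*1000),'n',k.sum(),'c mean',round(c[k].mean()*1000,1),'range',np.round(np.percentile(c[k],[5,95])*1000,1),'zmax',round(np.percentile(z[k],90),3))
    print('a range',np.round(np.percentile(a[m],[1,99])*1000,1), np.round(o['tool_pos'],4))
E
python3 -c "
from h import *
where(); where('top')"
```

```text
tool_pos: [0.5747, 0.075, 0.0394]
force: [-7.7, 4.8, 33.5]
grasp_force: 16.8
tool_pos: [0.5675, 0.0439, 0.0409]
force: [-5.3, 0.4, 19.6]
grasp_force: 9.9
time_s: 7.87
tool_pos: [0.5702, 0.0618, 0.0475]
force: [-0.3, 1.1, 0.7]
grasp_force: 0.0
side -60 n 31 c mean -67.2 range [-75.9 -59.1] zmax 0.065
side -45 n 39 c mean -69.0 range [-82.2 -59.9] zmax 0.064
side -30 n 38 c mean -67.6 range [-80.  -57.9] zmax 0.064
side -15 n 40 c mean -59.4 range [-76.9 -50.2] zmax 0.064
side 0 n 41 c mean -68.2 range [-82.6 -57.4] zmax 0.064
side 15 n 41 c mean -65.5 range [-76.8 -55.9] zmax 0.065
side 30 n 34 c mean -67.1 range [-78.1 -58.5] zmax 0.064
a range [-55.9  42.4] [0.5702 0.0618 0.0475]
a range [-7.8 -7.8] [0.5698 0.0608 0.0473]
```

```bash
python3 -m creep '[{"wx":0,"wy":0,"wz":0,"tx":0,"ty":-8,"tz":0,"gripper":-1},{"wx":0,"wy":0,"wz":0,"tx":0,"ty":-8,"tz":4,"gripper":-1},{"wx":0,"wy":0,"wz":0,"tx":0,"ty":-8,"tz":7,"gripper":-1},{"wx":0,"wy":0,"wz":0,"tx":0,"ty":-8,"tz":9.5,"gripper":-1},{"wx":0,"wy":0,"wz":0,"tx":0,"ty":-8,"tz":9.5,"gripper":-1}]' | egrep 'pos|force:'; python3 -m creep '[{"wx":0,"wy":0,"wz":0,"tx":0,"ty":-8,"tz":0,"gripper":-1},{"wx":0,"wy":0,"wz":0,"tx":0,"ty":-16,"tz":0,"gripper":-1},{"wx":0,"wy":0,"wz":0,"tx":0,"ty":-24,"tz":0,"gripper":-1},{"wx":0,"wy":0,"wz":0,"tx":0,"ty":-30,"tz":0,"gripper":-1},{"wx":0,"wy":0,"wz":0,"tx":0,"ty":-30,"tz":0,"gripper":-1}]' | egrep 'pos|force:'; python3 -m creep '[{"wx":0,"wy":0,"wz":0,"tx":0,"ty":0,"tz":0,"gripper":-1},{"wx":0,"wy":0,"wz":0,"tx":0,"ty":0,"tz":-8,"gripper":-1},{"wx":0,"wy":0,"wz":0,"tx":0,"ty":3,"tz":-10,"gripper":-1},{"wx":0,"wy":0,"wz":0,"tx":0,"ty":14,"tz":-10,"gripper":-1},{"wx":0,"wy":0,"wz":0,"tx":0,"ty":14,"tz":-10,"gripper":-1}]' | egrep 'pos|force:|time'
python3 -c "
from h import *
where()"
```

```text
tool_pos: [0.5687, 0.0514, 0.041]
force: [-5.5, 1.0, 15.7]
grasp_force: 7.6
tool_pos: [0.5613, 0.0195, 0.0397]
force: [-0.4, -1.1, 8.2]
grasp_force: 4.1
time_s: 9.22
tool_pos: [0.5649, 0.0387, 0.0488]
force: [0.5, 0.2, -0.2]
grasp_force: 0.0
side -60 n 30 c mean -52.9 range [-62.3 -44.9] zmax 0.065
side -45 n 37 c mean -53.2 range [-63.5 -43.8] zmax 0.064
side -30 n 41 c mean -54.5 range [-68.2 -43.9] zmax 0.064
side -15 n 41 c mean -45.6 range [-63.5 -42.3] zmax 0.064
side 0 n 41 c mean -52.4 range [-63.2 -42.3] zmax 0.064
side 15 n 39 c mean -52.8 range [-66.  -43.9] zmax 0.064
side 30 n 36 c mean -51.8 range [-61.9 -42.5] zmax 0.064
a range [-55.8  42.5] [0.5649 0.0387 0.0488]
```

```bash
python3 -m creep '[{"wx":0,"wy":0,"wz":0,"tx":0,"ty":2,"tz":0,"gripper":-1},{"wx":0,"wy":0,"wz":0,"tx":0,"ty":2,"tz":4,"gripper":-1},{"wx":0,"wy":0,"wz":0,"tx":0,"ty":2,"tz":7,"gripper":-1},{"wx":0,"wy":0,"wz":0,"tx":0,"ty":2,"tz":10,"gripper":-1},{"wx":0,"wy":0,"wz":0,"tx":0,"ty":2,"tz":10,"gripper":-1}]' | egrep 'pos|force:'; python3 -m creep '[{"wx":0,"wy":0,"wz":0,"tx":0,"ty":-8,"tz":0,"gripper":-1},{"wx":0,"wy":0,"wz":0,"tx":0,"ty":-16,"tz":0,"gripper":-1},{"wx":0,"wy":0,"wz":0,"tx":0,"ty":-24,"tz":0,"gripper":-1},{"wx":0,"wy":0,"wz":0,"tx":0,"ty":-30,"tz":0,"gripper":-1},{"wx":0,"wy":0,"wz":0,"tx":0,"ty":-30,"tz":0,"gripper":-1}]' | egrep 'pos|force:'; python3 -m creep '[{"wx":0,"wy":0,"wz":0,"tx":0,"ty":0,"tz":0,"gripper":-1},{"wx":0,"wy":0,"wz":0,"tx":0,"ty":0,"tz":-8,"gripper":-1},{"wx":0,"wy":0,"wz":0,"tx":0,"ty":3,"tz":-10,"gripper":-1},{"wx":0,"wy":0,"wz":0,"tx":0,"ty":15,"tz":-10,"gripper":-1},{"wx":0,"wy":0,"wz":0,"tx":0,"ty":15,"tz":-10,"gripper":-1}]' | egrep 'pos|force:|time'
python3 -c "
from h import *
where()"
```

```text
tool_pos: [0.5651, 0.0382, 0.041]
force: [-5.7, 1.6, 15.6]
grasp_force: 7.9
tool_pos: [0.5577, 0.0059, 0.0401]
force: [-4.0, -0.6, 9.8]
grasp_force: 5.0
time_s: 10.52
tool_pos: [0.5618, 0.0262, 0.0487]
force: [0.4, 0.7, -0.4]
grasp_force: 0.0
side -60 n 31 c mean -37.4 range [-47.2 -28.8] zmax 0.065
side -45 n 43 c mean -37.8 range [-48.6 -29.3] zmax 0.064
side -30 n 40 c mean -38.3 range [-52.1 -28.6] zmax 0.064
side -15 n 41 c mean -30.9 range [-46.7 -26.8] zmax 0.065
side 0 n 42 c mean -37.5 range [-50.  -27.2] zmax 0.064
side 15 n 41 c mean -37.0 range [-45.8 -27.4] zmax 0.064
side 30 n 33 c mean -35.9 range [-47.5 -27.7] zmax 0.064
a range [-56.4  41.3] [0.5618 0.0262 0.0487]
```

```bash
python3 -m creep '[{"wx":0,"wy":0,"wz":0,"tx":0,"ty":0,"tz":0,"gripper":-1},{"wx":0,"wy":0,"wz":0,"tx":0,"ty":0,"tz":4,"gripper":-1},{"wx":0,"wy":0,"wz":0,"tx":0,"ty":0,"tz":7,"gripper":-1},{"wx":0,"wy":0,"wz":0,"tx":0,"ty":0,"tz":10,"gripper":-1},{"wx":0,"wy":0,"wz":0,"tx":0,"ty":0,"tz":10,"gripper":-1}]' | egrep 'pos|force:'; python3 -m creep '[{"wx":0,"wy":0,"wz":0,"tx":0,"ty":-8,"tz":0,"gripper":-1},{"wx":0,"wy":0,"wz":0,"tx":0,"ty":-16,"tz":0,"gripper":-1},{"wx":0,"wy":0,"wz":0,"tx":0,"ty":-24,"tz":0,"gripper":-1},{"wx":0,"wy":0,"wz":0,"tx":0,"ty":-30,"tz":0,"gripper":-1},{"wx":0,"wy":0,"wz":0,"tx":0,"ty":-30,"tz":0,"gripper":-1}]' | egrep 'pos|force:'; python3 -m creep '[{"wx":0,"wy":0,"wz":0,"tx":0,"ty":0,"tz":0,"gripper":-1},{"wx":0,"wy":0,"wz":0,"tx":0,"ty":0,"tz":-8,"gripper":-1},{"wx":0,"wy":0,"wz":0,"tx":0,"ty":3,"tz":-10,"gripper":-1},{"wx":0,"wy":0,"wz":0,"tx":0,"ty":15,"tz":-10,"gripper":-1},{"wx":0,"wy":0,"wz":0,"tx":0,"ty":15,"tz":-10,"gripper":-1}]' | egrep 'pos|force:|time'
python3 -c "
from h import *
where()"
```

```text
tool_pos: [0.5614, 0.0236, 0.0409]
force: [-6.0, 1.9, 15.5]
grasp_force: 7.9
tool_pos: [0.5541, -0.0086, 0.0402]
force: [-2.7, -0.7, 10.3]
grasp_force: 5.2
time_s: 11.82
tool_pos: [0.5581, 0.0116, 0.0487]
force: [0.2, 0.5, 0.4]
grasp_force: 0.0
side -60 n 34 c mean -21.5 range [-31.4 -12.1] zmax 0.064
side -45 n 43 c mean -22.2 range [-33.1 -13.2] zmax 0.064
side -30 n 45 c mean -21.8 range [-38.  -10.9] zmax 0.064
side -15 n 45 c mean -18.2 range [-32.5  -8.7] zmax 0.064
side 0 n 46 c mean -21.3 range [-34.7 -12.7] zmax 0.065
side 15 n 40 c mean -21.0 range [-31.1 -12.2] zmax 0.065
side 30 n 36 c mean -21.1 range [-31.8 -12.2] zmax 0.064
a range [-55.7  41.7] [0.5581 0.0116 0.0487]
```

```bash
python3 -m creep '[{"wx":0,"wy":0,"wz":0,"tx":0,"ty":0,"tz":0,"gripper":-1},{"wx":0,"wy":0,"wz":0,"tx":0,"ty":0,"tz":4,"gripper":-1},{"wx":0,"wy":0,"wz":0,"tx":0,"ty":0,"tz":7,"gripper":-1},{"wx":0,"wy":0,"wz":0,"tx":0,"ty":0,"tz":10,"gripper":-1},{"wx":0,"wy":0,"wz":0,"tx":0,"ty":0,"tz":10,"gripper":-1}]' | egrep 'pos|force:'; python3 -m creep '[{"wx":0,"wy":0,"wz":0,"tx":0,"ty":-7,"tz":0,"gripper":-1},{"wx":0,"wy":0,"wz":0,"tx":0,"ty":-14,"tz":0,"gripper":-1},{"wx":0,"wy":0,"wz":0,"tx":0,"ty":-20,"tz":0,"gripper":-1},{"wx":0,"wy":0,"wz":0,"tx":0,"ty":-26,"tz":0,"gripper":-1},{"wx":0,"wy":0,"wz":0,"tx":0,"ty":-26,"tz":0,"gripper":-1}]' | egrep 'pos|force:'; python3 -m creep '[{"wx":0,"wy":0,"wz":0,"tx":0,"ty":0,"tz":0,"gripper":-1},{"wx":0,"wy":0,"wz":0,"tx":0,"ty":0,"tz":-10,"gripper":-1},{"wx":0,"wy":0,"wz":0,"tx":0,"ty":3,"tz":-40,"gripper":-1},{"wx":0,"wy":0,"wz":0,"tx":0,"ty":13,"tz":-60,"gripper":-1},{"wx":0,"wy":0,"wz":0,"tx":0,"ty":13,"tz":-60,"gripper":-1}]' | egrep 'pos|force:|time'
python3 -c "
from h import *
where();where('top');o,p,d=shot('wrist','w2.png'); fit('wrist',o,p); o,p,d=shot('top');fit('top',o,p)"
```

```text
tool_pos: [0.5578, 0.009, 0.0409]
force: [-5.4, 2.9, 15.4]
grasp_force: 7.9
tool_pos: [0.5514, -0.019, 0.0403]
force: [-3.3, -1.5, 11.4]
grasp_force: 5.9
time_s: 13.12
tool_pos: [0.5579, -0.0026, 0.1032]
force: [0.7, 0.1, 0.9]
grasp_force: 0.0
side -60 n 36 c mean -8.4 range [-19.7   0.1] zmax 0.064
side -45 n 41 c mean -8.2 range [-18.3   1.4] zmax 0.064
side -30 n 46 c mean -8.4 range [-20.9   2.1] zmax 0.064
side -15 n 42 c mean -7.6 range [-17.8   0.4] zmax 0.064
side 0 n 42 c mean -8.1 range [-21.1   1.1] zmax 0.064
side 15 n 45 c mean -7.1 range [-19.3   2.4] zmax 0.064
side 30 n 39 c mean -7.0 range [-17.6   3.2] zmax 0.063
a range [-56.4  41.9] [ 0.5579 -0.0026  0.1032]Traceback (most recent call last):
  File "<string>", line 3, in <module>
    where();where('top');o,p,d=shot('wrist','w2.png'); fit('wrist',o,p); o,p,d=shot('top');fit('top',o,p)
            ~~~~~^^^^^^^
  File "h.py", line 55, in where
    print('a range',np.round(np.percentile(a[m],[1,99])*1000,1), np.round(o['tool_pos'],4))
                             ~~~~~~~~~~~~~^^^^^^^^^^^^^
    return _quantile_unchecked(
        a, q, axis, out, overwrite_input, method, keepdims, weights)
    return _ureduce(a,
                    func=_quantile_ureduce_func,
    ...<5 lines>...
                    overwrite_input=overwrite_input,
                    method=method)
    r = func(a, **kwargs)
    result = _quantile(arr,
                       quantiles=q,
    ...<2 lines>...
                       out=out,
                       weights=wgt)
    slices_having_nans = np.isnan(arr[-1, ...])
                                  ~~~^^^^^^^^^
IndexError: index -1 is out of bounds for axis 0 with size 0
```

```bash
python3 -m creep '[{"wx":0,"wy":0,"wz":0,"tx":0,"ty":30,"tz":-25,"gripper":-1},{"wx":0,"wy":0,"wz":0,"tx":0,"ty":60,"tz":-50,"gripper":-1},{"wx":0,"wy":0,"wz":0,"tx":0,"ty":90,"tz":-75,"gripper":-1},{"wx":0,"wy":0,"wz":0,"tx":0,"ty":120,"tz":-100,"gripper":-1},{"wx":0,"wy":0,"wz":0,"tx":0,"ty":120,"tz":-100,"gripper":-1}]'|egrep 'pos|time'; python3 -m creep '[{"wx":0,"wy":0,"wz":0,"tx":0,"ty":0,"tz":0,"gripper":-1},{"wx":0,"wy":0,"wz":0,"tx":0,"ty":0,"tz":0,"gripper":-1},{"wx":0,"wy":0,"wz":0,"tx":0,"ty":0,"tz":0,"gripper":-1}]'|egrep 'pos|time'
cat >> h.py <<'E'
from scipy.optimize import least_squares
def cyl(n):
    """pin centre across the line by cylinder fit on depth; line by its colour; both from the same camera (mm)"""
    o,p,d=shot(n); v,u=np.mgrid[0:384,0:512]
    P=toworld(np.c_[u.ravel(),v.ravel()],n,o,d=d.ravel())
    h=cv2.cvtColor(p,cv2.COLOR_RGB2HSV).reshape(-1,3).astype(int)
    w=P-[.5437,-.0236,0]; a=w[:,:2]@[-.970,.2436]*1e3; c=w[:,:2]@[-.2436,-.970]*1e3; z=P[:,2]*1e3
    m=(d.ravel()>0)&(abs(a+7)<42)&(abs(c+7)<45)&(z>45)&(z<72)
    f=lambda x:np.hypot(c[m]-x[0]-x[1]*(a[m]+7),z[m]-x[2])-20
    r=least_squares(f,[-10,0,45],loss='soft_l1',f_scale=2).x
    Q=toworld(np.c_[u.ravel(),v.ravel()],n,o,.025); w=Q-[.5437,-.0236,0]; a=w[:,:2]@[-.970,.2436]*1e3; c=w[:,:2]@[-.2436,-.970]*1e3
    y=(abs(h[:,0]-30)<7)&(h[:,1]>90)&(h[:,2]>50)&(abs(a)<110)&(abs(c)<15)
    k=np.polyfit(a[y],c[y],1)
    print(n,'pin c',round(r[0],1),'deg',round(np.degrees(r[1]),2),'zc',round(r[2],1),m.sum(),'| line c at a=-7',round(np.polyval(k,-7),1),'deg',round(np.degrees(k[0]),2),y.sum(),'a',a[y].min().round(),a[y].max().round())
E
python3 -c "
from h import *
cyl('side');cyl('top');shot('wrist','w2.png')
o,p,d=shot('top');fit('top',o,p)"
```

```text
time_s: 13.63
tool_pos: [0.586, 0.1205, 0.2023]
time_s: 13.88
tool_pos: [0.5826, 0.1097, 0.1968]
side pin c -15.0 deg 1.22 zc 43.5 400 | line c at a=-7 1.7 deg 0.13 126 a -99.0 101.0
top pin c -14.9 deg 0.97 zc 44.7 429 | line c at a=-7 -0.5 deg 0.1 106 a -99.0 101.0
top line [621.2 -43.1] ang 165.9 38.6 7.0 px 36 [280. 202.]
top line [472.8  -5.9] ang 166.5 55.0 7.5 px 52 [267. 254.]
top pin [544.  -51.5] ang 171.8 411.3 353.2 px 6114 [284. 232.]
top pin [555.7 -10.3] ang 171.3 101.1 35.1 px 367 [270. 224.]
```

View pics/w2.png

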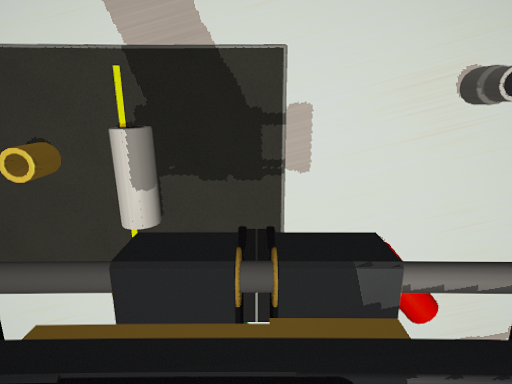

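The pin is about 15 mm short of the line, which shows past both ends in the wrist view (pin at (136,175), line at (117,70) and (135,233)). It is skewed by about 1°. One last stroke of about 30 mm with a slight counter-twist.

```bash
python3 -m creep '[{"wx":0,"wy":0,"wz":0,"tx":0,"ty":-30,"tz":20,"gripper":-1},{"wx":0,"wy":0,"wz":0,"tx":0,"ty":-60,"tz":45,"gripper":-1},{"wx":0,"wy":0,"wz":0,"tx":0,"ty":-90,"tz":70,"gripper":-1},{"wx":0,"wy":0,"wz":0,"tx":0,"ty":-119,"tz":95,"gripper":-1},{"wx":0,"wy":0,"wz":0,"tx":0,"ty":-119,"tz":110,"gripper":-1}]'|egrep 'pos|force:'; python3 -m creep '[{"wx":0,"wy":0,"wz":0,"tx":0,"ty":0,"tz":15,"gripper":-1},{"wx":0,"wy":0,"wz":0,"tx":0,"ty":0,"tz":30,"gripper":-1},{"wx":0,"wy":0,"wz":0,"tx":0,"ty":0,"tz":38,"gripper":-1},{"wx":0,"wy":0,"wz":0,"tx":0,"ty":0,"tz":38,"gripper":-1},{"wx":0,"wy":0,"wz":0,"tx":0,"ty":0,"tz":38,"gripper":-1}]'|egrep 'pos|force:'
```

```text
tool_pos: [0.5513, -0.0119, 0.0863]
force: [-0.0, -0.2, -0.3]
grasp_force: 0.0
tool_pos: [0.5545, -0.0036, 0.0508]
force: [-1.0, 0.8, 0.5]
grasp_force: 0.0
```

```bash
python3 -m creep '[{"wx":0,"wy":0,"wz":0,"tx":0,"ty":0,"tz":4,"gripper":-1},{"wx":0,"wy":0,"wz":0,"tx":0,"ty":0,"tz":8,"gripper":-1},{"wx":0,"wy":0,"wz":0,"tx":0,"ty":0,"tz":10,"gripper":-1},{"wx":0,"wy":0,"wz":0,"tx":0,"ty":0,"tz":12,"gripper":-1},{"wx":0,"wy":0,"wz":0,"tx":0,"ty":0,"tz":12,"gripper":-1}]' | egrep 'pos|force:'; python3 -m creep '[{"wx":0,"wy":0,"wz":0.5,"tx":0,"ty":-8,"tz":0,"gripper":-1},{"wx":0,"wy":0,"wz":1,"tx":0,"ty":-16,"tz":0,"gripper":-1},{"wx":0,"wy":0,"wz":1.5,"tx":0,"ty":-24,"tz":0,"gripper":-1},{"wx":0,"wy":0,"wz":2,"tx":0,"ty":-30,"tz":0,"gripper":-1},{"wx":0,"wy":0,"wz":2,"tx":0,"ty":-30,"tz":0,"gripper":-1}]' | egrep 'pos|force:'; python3 -m creep '[{"wx":0,"wy":0,"wz":0,"tx":0,"ty":0,"tz":0,"gripper":-1},{"wx":0,"wy":0,"wz":0,"tx":0,"ty":0,"tz":-10,"gripper":-1},{"wx":0,"wy":0,"wz":0,"tx":0,"ty":0,"tz":-40,"gripper":-1},{"wx":0,"wy":0,"wz":0,"tx":0,"ty":20,"tz":-75,"gripper":-1},{"wx":0,"wy":0,"wz":0,"tx":0,"ty":50,"tz":-100,"gripper":-1}]' | egrep 'pos|force:'; python3 -m creep '[{"wx":0,"wy":0,"wz":0,"tx":0,"ty":30,"tz":-20,"gripper":-1},{"wx":0,"wy":0,"wz":0,"tx":0,"ty":60,"tz":-40,"gripper":-1},{"wx":0,"wy":0,"wz":0,"tx":0,"ty":95,"tz":-50,"gripper":-1},{"wx":0,"wy":0,"wz":0,"tx":0,"ty":95,"tz":-50,"gripper":-1},{"wx":0,"wy":0,"wz":0,"tx":0,"ty":95,"tz":-50,"gripper":-1}]' | egrep 'pos|time'
python3 -c "
from h import *
cyl('side');cyl('top');shot('wrist','w3.png')
o,p,d=shot('top');fit('top',o,p)"
```

```text
tool_pos: [0.5553, -0.0024, 0.0408]
force: [-3.9, 1.3, 10.6]
grasp_force: 5.1
tool_pos: [0.5479, -0.0343, 0.0404]
force: [-2.3, -1.6, 7.7]
grasp_force: 3.9
tool_pos: [0.5617, 0.012, 0.1421]
force: [2.8, 0.0, 0.4]
grasp_force: 0.0
time_s: 16.58
tool_pos: [0.588, 0.1101, 0.1898]
side pin c 0.3 deg 0.69 zc 43.7 409 | line c at a=-7 1.6 deg 0.25 124 a -100.0 101.0
top pin c 0.6 deg 0.98 zc 44.8 434 | line c at a=-7 -0.5 deg 0.08 102 a -99.0 101.0
top line [622.2 -43.3] ang 165.3 36.5 7.0 px 35 [280. 202.]
top line [472.5  -5.8] ang 166.5 54.3 7.5 px 50 [267. 254.]
top pin [544.2 -57.3] ang 172.8 411.3 341.6 px 5941 [285. 232.]
top pin [551.9 -25.1] ang 167.7 100.5 35.4 px 427 [274. 226.]
```

View pics/w3.png

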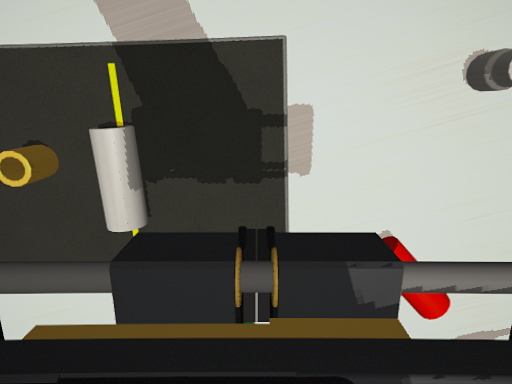

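The wrist view shows the pin at (118,178) lying on the line, which is visible at (112,70) and (135,233) beyond its ends. The fits put it within about 1 mm and 1° of the line, and the bush is unmoved. The arm is clear, so I'm handing in.

```bash
python3 -c "
from h import *
print(env.sign_off())"
```

```text
the job is handed in; nothing more can be done
None
```

The pin was rolled in strokes onto the yellow line and handed in at about 17 s; by the camera fits it lies within about 1 mm and 1° of the line, which shows past both ends, and nothing but the pin was touched.

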